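# Seat the port plugs of a spin coater's lid, then hold the lid open

### The arm

A 6-joint arm with a two-finger parallel gripper is mounted at the origin on a cart in front of the work surface, level with it; the furniture and walls round the work are solid. World frame = base frame: x ahead of the robot, y to its left, z up, the work surface at z = 0. Lengths are in m, angles in rad, forces in N, time in s.
With the tool pointing down it reaches from about 0.35 to 0.975 m from the base axis. Payload 4.9 kg.
Tool frame: the origin (TCP) lies at the very end of the fingers, on their centre line; the grasp point (between the pads) lies ctrl.grip_point_offset behind it (ctrl.grip_point_offset is the distance from the TCP to the grasp point, in m); z points along the fingers, y is the direction in which the jaws open and shut (so a half turn about z gives the same grasp; the last joint's range is limited). The gripper opens to 85 mm and grips with 20 to 120 N. Pads are 22 mm wide; open, the fingers measure 114 mm over their backs; the gripper's body (76 mm by 85 mm) begins 54 mm behind the grasp point. The pads swing forward as they close: fully open they stand 13 mm farther back than shut.
Start: joints at [1.08, 0.053, 1.613, -0, 1.476, -0.119], TCP at [0.227, 0.582, 0.204] pointing down, gripper open.
Joint ranges: [-3.01, 3.01], [-1.01, 2.22], [0.06, 2.58], [-1.02, 4.17], [0.09, 2.62], [-3.14, 3.14]. Speed limits (rad/s): [2.57, 2.57, 3.14, 3.14, 3.14, 3.14].

### API

Orientations are given as a rotation vector (axis times angle).
In Python, from station import ctrl gives the robot as it stands. The module is installed in compiled form; this text tells all that it offers.
- The arm moves only by the shell command python3 -m creep 'ROWS' [FORCE]. ROWS is JSON, a list of rows, each a list of 5 numbers: the closure in counts, from 0 (fully open) to 255 (shut), then the shift along the tool's x, y, z in mm, then the turn about the tool's z in rad. A call has 1 to 12 rows; each row is the pose to reach, as a shift and turn from the pose commanded when the call began, along the tool's axes at that moment; what a row does not reach only later rows make up. A row lasts 1/12 s, in which the tool goes at most 41.7 mm and 7.16 degrees, less where a joint would pass 70% of its speed; a pose out of reach is approached as far as the arm can. A call with a gripper value outside its range is refused whole. The fingers move at their own pace and stop on an object; FORCE is the grip in N (left out, the last holds). Time passes only in rows, so rows that repeat a pose let the fingers close. It gives the time, the measured TCP pose, the force and the opening at its end, in the units of the state.
- ctrl.get_obs(): the state, without advancing time (a new reading comes with each control period).
- ctrl.get_image(name): name is "scene" or "top" or "wrist"; returns the picture (384x512x3 uint8, red, green, blue); there is no depth.
- ctrl.calibration(name): a dict with "fx", "fy", "cx", "cy" (pixels), "R" (3x3) and "t" (3): a world point X has camera coordinates R X + t. Camera axes: x right, y down, z forward; pixel columns grow to the right and rows downward; lengths in m; the calibration is good to about 2 mm. The wrist camera is an equidistant fisheye: a pixel r from the principal point sees the ray r / f radians off the axis. A picture is of the moment at which its call begins: read the wrist's pose just before it. calibration takes no time and is no camera call; for the wrist camera it gives the pose at the moment of the call.
- ctrl.finish_job(): hands the job in, once; it reports no verdict.
Trained networks look in the newest picture that a camera, given by its name, has taken for a name from the list of things; names that differ only in an ending like _2 or _b are one class to them, and where a whole thing is asked for, a point or a joint stands for the part that bears it (a point fixed in the world has none). Each returns a list of dicts, best first, with "conf" (0 to 1); they miss things now and then, are a little off and sometimes report something else, mostly with a low value. They report only what shows in the picture. A call takes as long as a camera call.
- ctrl.boxes_of(camera, label): "rect" ([left, top, width, height] in pixels, round what is visible of it).
- ctrl.outline_of(camera, label): "mask" (384x512 bool, what is visible of it) and "rect" ([left, top, width, height] in pixels, round what is visible of it).
The state is a dict: "t": time; "q": joint angles; "dq": joint speeds; "effort": joint torques, N m; "tool_pos": TCP position; "tool_rot": TCP orientation; "contact_force": force on the tool from outside, world axes, zero at the start; "wrist_torque": the same for the moment, N m; "opening": finger opening in m.
Only numpy, scipy, OpenCV 4.12 (cv2) and the standard library are available. Lean on these libraries where they do the work, as an engineer would, in place of code of your own. Each camera call takes 0.05 s, during which the arm holds its last target. There are 200 camera calls.

### The job

The spin coater has stopped and I am about to lift the wafer off its chuck with the tweezers. Both plugs in the closed lid have worked up: push each one down until it is fully home, so that neither drops out when the lid tilts, then raise the lid by its front handle to 60 degrees (within about five degrees) and keep holding it there by the handle, because it falls shut on its own. Finish while still holding it; do not let the lid drop on the way, and leave the tweezers, the wafer shipper and the glass dish where they are.

Things in the scene. Friction and masses are not known exactly. Their poses are not given: they have to be found in the camera images.
- coater: compact bench spin coater, fixed: white box 200 mm deep (x), 190 mm wide (y), 105 mm high, with a white-framed clear lid on top and a steel bow handle sticking out in front. Origin: centre of its underside, on the bench. Its +x points from the front panel (display and keys) to the back, +y to its left (seen from the front towards the back), z up. The lid's top lies 116 mm above the bench.
- lid (a joint): angle of the lid's hinge, rad: 0 = shut (at the start), grows as the front edge rises; hard stop at 1.40. 60 degrees is 1.047. The lid with handle and plugs weighs 0.5 to 1 kg and falls shut from any angle; lifting it at the handle takes about 3 to 5 N.
- lid_hinge (a point): middle of the hinge line, which runs along the coater's y axis, 85 mm behind the coater's centre and 108 mm above the bench. It does not move when the lid turns.
- lid_handle (a point): steel bow handle on the lid's front edge. The point: middle of its round bar (10 mm diameter, 98 mm long, along y), 231 mm from the hinge line; with the lid shut 146 mm in front of the coater's centre, 111 mm above the bench. Behind the bar is a gap of 39 mm, open above and below, between legs at y = +-55 mm. Turns with the lid: the bar can turn between fingers that keep their direction.
- plug_centre (a joint): how far the larger plug stands up from its seat, m: 0 = fully home (flange on its metal seat), 0.005 to 0.009 at the start, 0.011 at most. Rubber rings hold it by friction: it takes about 5 N to move it and it stays where it is left.
- plug_side (a joint): the same for the smaller plug: 0 = fully home, 0.005 to 0.009 at the start, same friction.
- plug_centre_top (a point): centre of the flat top (26 mm diameter) of the larger white plug, in the middle of the lid; flange 38 mm diameter below it. Fully home with the lid shut, the top lies 132 mm above the bench.
- plug_side_top (a point): centre of the flat top (20 mm diameter) of the smaller white plug, 50 mm to the coater's +y of the larger one; flange 29 mm diameter. Fully home with the lid shut, the top lies 130 mm above the bench.
- wafer_tweezers: loose steel wafer tweezers, 130 mm long, 9 mm high, lying on the bench near its front edge; leave alone. Origin: centre of the underside.
- wafer_shipper: loose round bluish wafer shipper, 109 mm diameter, 16 mm high, on the bench to the right of the coater; leave alone. Origin: centre of the underside.
- petri_dish: loose covered glass dish, 64 mm diameter, 14 mm high, on the bench to the right of the coater's back; leave alone. Origin: centre of the underside.

How it is judged:
By the outcome, as a careful person would: the job done as asked, in the order asked, and still so for the second after the job is handed in, while the arm keeps its last pose, push and grip.
It also fails if it takes over 51 s, if anything falls off the work surface, if the arm or the gripper's body presses on something with over 40 N, if the wrist force passes 120 N, or if a joint passes its speed limit or range.

## Working session

There is one attempt and no reset: what is moved stays moved. The work goes in short steps, Python scripts to look and compute and a shell command to move; the robot and the scene stay as the last step left them, time stands still between calls to the robot, and variables do not carry over. Pictures are saved under pics/ and viewed, about 8 in all and at most 12, crops included, and the job is handed in when it is done.

```bash
mkdir -p pics
cat > h.py <<'E'
import numpy as np, cv2
from station import ctrl
from scipy.spatial.transform import Rotation as Ro
def save(n,f): 
    im=ctrl.get_image(n); cv2.imwrite('pics/'+f,im[:,:,::-1]); return im
def ray(cal,u,v):
    x=(u-cal['cx'])/cal['fx']; y=(v-cal['cy'])/cal['fy']
    return x,y
def hitz(name,u,v,z,cal=None,fish=False):
    c=cal or ctrl.calibration(name); R=np.array(c['R']);t=np.array(c['t'])
    x,y=ray(c,u,v)
    if fish:
        r=np.hypot(x,y); s=np.sin(r)/max(r,1e-9); d=np.array([x*s,y*s,np.cos(r)])
    else: d=np.array([x,y,1.])
    o=-R.T@t; d=R.T@d; d/=np.linalg.norm(d)
    return o,d,(o+d*(z-o[2])/d[2])
def tri(rs):
    A=np.zeros((3,3));b=np.zeros(3)
    for o,d in rs:
        P=np.eye(3)-np.outer(d,d);A+=P;b+=P@o
    X=np.linalg.solve(A,b)
    return X,[np.linalg.norm((np.eye(3)-np.outer(d,d))@(X-o)) for o,d in rs]
E
python3 - <<'E'
from h import *
o=ctrl.get_obs();print({k:np.round(v,3).tolist() for k,v in o.items()},ctrl.grip_point_offset)
print(Ro.from_rotvec(o['tool_rot']).as_matrix().round(3))
ims=[]
for n in ['scene','top','wrist']:
    save(n,n+'0.png'); c=ctrl.calibration(n); print(n,c['fx'],c['cx'],c['cy'],(-np.array(c['R']).T@c['t']).round(3),np.array(c['R']).round(2).tolist())
    for l in ['coater','lid_handle','plug_centre_top','plug_side_top','wafer_tweezers','wafer_shipper','petri_dish']:
        print(l,[(round(d['conf'],2),np.round(d['rect']).tolist()) for d in ctrl.boxes_of(n,l)[:2]])
a=[cv2.imread(f'pics/{n}0.png') for n in ['scene','top']]
cv2.imwrite('pics/st.png',cv2.resize(np.vstack(a),(400,600),interpolation=cv2.INTER_AREA))
E
```

```text
{'t': 0.0, 'q': [1.08, 0.053, 1.614, -0.0, 1.476, -0.119], 'dq': [-0.001, -0.001, 0.0, -0.001, -0.0, 0.001], 'effort': [0.0, -39.368, -37.018, -0.0, 0.007, -0.0], 'tool_pos': [0.227, 0.582, 0.203], 'tool_rot': [-0.581, -3.087, 0.003], 'contact_force': [0.266, -0.64, -0.602], 'wrist_torque': [0.0, 0.016, 0.009], 'opening': 0.085} 0.0187
[[-0.932  0.363 -0.001]
 [ 0.363  0.932 -0.002]
 [ 0.    -0.002 -1.   ]]
scene 349.83211259735606 255.93813381681193 190.81037506341255 [ 0.019 -0.283  0.633] [[0.57, -0.82, -0.01], [-0.5, -0.35, -0.79], [0.65, 0.46, -0.61]]
coater [(0.95, [167.0, 141.0, 105.0, 86.0]), (0.73, [202.0, 153.0, 7.0, 12.0])]
lid_handle [(0.97, [171.0, 142.0, 93.0, 58.0])]
plug_centre_top [(0.6, [349.0, 208.0, 22.0, 19.0])]
plug_side_top []
wafer_tweezers [(0.7, [175.0, 266.0, 54.0, 12.0])]
wafer_shipper []
petri_dish [(0.65, [349.0, 207.0, 19.0, 20.0])]
top 351.2614359602911 253.21932808763378 192.1199426638211 [0.424 0.103 0.938] [[0.0, -1.0, -0.01], [-0.98, -0.0, -0.19], [0.19, 0.01, -0.98]]
coater [(0.94, [157.0, 142.0, 86.0, 102.0])]
lid_handle [(0.79, [157.0, 145.0, 80.0, 99.0])]
plug_centre_top [(0.47, [188.0, 177.0, 20.0, 12.0])]
plug_side_top []
wafer_tweezers [(0.47, [231.0, 290.0, -1.0, -0.0])]
wafer_shipper [(0.6, [309.0, 247.0, 43.0, 44.0])]
petri_dish [(0.56, [319.0, 134.0, 21.0, 20.0])]
wrist 297.3186396354542 253.93023113973197 191.73203474983518 [0.16  0.611 0.374] [[0.36, 0.93, -0.0], [0.89, -0.35, 0.29], [0.27, -0.1, -0.96]]
coater [(0.54, [106.0, 368.0, 24.0, 15.0])]
lid_handle []
plug_centre_top []
plug_side_top []
wafer_tweezers []
wafer_shipper [(0.66, [0.0, 323.0, 25.0, 33.0])]
petri_dish []
```

Run:
```python
from h import *
a=cv2.imread('pics/scene0.png')[110:300,130:400]; b=cv2.imread('pics/top0.png')[120:310,130:400]
cv2.imwrite('pics/st.png',cv2.resize(np.hstack([a,b]),(800,int(190*800/540)),interpolation=cv2.INTER_CUBIC))
for u,v in [(157,142),(243,142),(157,220),(243,220),(200,244)]: print(hitz('top',u,v,.116)[2].round(3))
```

```text
[0.706 0.348 0.116]
[0.706 0.137 0.116]
[0.514 0.338 0.116]
[0.514 0.135 0.116]
[0.458 0.234 0.116]
```

View pics/st.png

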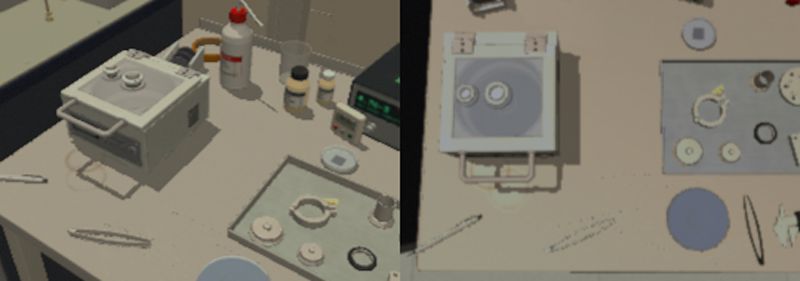

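The composite shows the coater nearly aligned with the world frame. In the top view the plugs are at about (195,183) and (175,183) full-image pixels, and the handle bar is at v≈242, u 170–221. I'll move over it for closer views.

```bash
python3 -m creep '[[255,0,0,-40,0],[255,-412,-250,-70,1.2],[255,-412,-250,-70,1.2],[255,-412,-250,-70,1.2],[255,-412,-250,-70,1.2],[255,-412,-250,-70,1.2],[255,-412,-250,-70,1.2],[255,-412,-250,-70,1.2],[255,-412,-250,-70,1.2],[255,-412,-250,-70,1.2],[255,-412,-250,-70,1.2],[255,-412,-250,-70,1.2]]' 40
python3 -m creep '[[255,0,0,0,0],[255,0,0,0,0],[255,0,0,0,0]]'
python3 - <<'E'
from h import *
o=ctrl.get_obs();print(o['q'].round(3) if hasattr(o['q'],'round') else o['q'],np.round(o['tool_pos'],4));print(Ro.from_rotvec(o['tool_rot']).as_matrix().round(3))
import pickle
c=ctrl.calibration('wrist'); im=save('wrist','w1.png'); pickle.dump(c,open('w1.pkl','wb'))
for l in ['lid_handle','plug_centre_top','plug_side_top']:
    print(l,[(round(d['conf'],2),np.round(d['rect']).tolist()) for d in ctrl.boxes_of('wrist',l)[:3]])
cv2.imwrite('pics/w1b.png',cv2.resize(im[:,:,::-1],(768,576),interpolation=cv2.INTER_CUBIC))
E
```

```text
t: 2.2
tool_pos: [0.5061, 0.2173, 0.2728]
tool_rot: [2.225, 2.217, 0.001]
contact_force: [0.0, 0.9, 0.4]
opening: 0.0001
t: 2.45
tool_pos: [0.505, 0.2193, 0.2723]
tool_rot: [-2.223, -2.219, 0.0]
contact_force: [-0.1, 0.8, 0.3]
opening: 0.0004
[ 2.740e-01 -1.570e-01  1.702e+00  1.000e-03  1.597e+00  2.760e-01] [0.505  0.2193 0.2723]
[[ 0.001  1.    -0.001]
 [ 1.    -0.001  0.   ]
 [ 0.    -0.001 -1.   ]]
lid_handle [(0.56, [212.0, 60.0, 202.0, 162.0]), (0.44, [212.0, 63.0, 210.0, 158.0])]
plug_centre_top [(0.72, [326.0, 131.0, 34.0, 35.0])]
plug_side_top [(0.83, [329.0, 90.0, 28.0, 25.0]), (0.23, [326.0, 130.0, 33.0, 35.0])]
```

View pics/w1b.png

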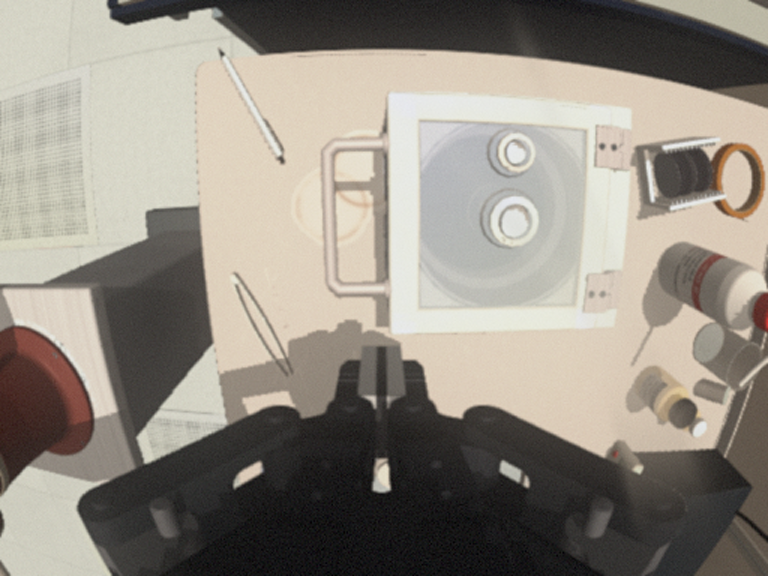

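The wrist view shows the larger plug top at about (343,147), the smaller at (344,101) and the handle bar at u≈221, v 96–193 (original pixels). Next I compute positions with the top and scene views as second rays.

Run:
```python
from h import *
import pickle
c=pickle.load(open('w1.pkl','rb'))
for n,u,v,ut,vt,z in [('centre',342.7,147.3,195.5,182.8,.139),('side',344,101.3,174.6,183.5,.137),('bar+y',221,100,171.5,241.5,.111),('bar-y',221.3,189,220,242.5,.111)]:
    o,d,p=hitz('w',u,v,z,c,True); o2,d2,p2=hitz('top',ut,vt,z); X,e=tri([(o,d),(o2,d2)])
    print(n,p.round(4),p2.round(4),X.round(4),np.round(e,4))
# coater front lid edge corners & back in wrist
for u,v in [(259,63),(260.5,221),(420,72),(412,218)]: print(hitz('w',u,v,.116,c,True)[2].round(4))
```

```text
centre [0.5992 0.252  0.139 ] [0.5985 0.2458 0.139 ] [0.6035 0.2493 0.1214] [0.0012 0.0012]
side [0.5992 0.3008 0.137 ] [0.5971 0.295  0.137 ] [0.6031 0.3004 0.118 ] [0.002 0.002]
bar+y [0.469  0.3001 0.111 ] [0.464  0.3021 0.111 ] [0.4663 0.3018 0.106 ] [0.0026 0.0026]
bar-y [0.4672 0.1979 0.111 ] [0.4621 0.1885 0.111 ] [0.4638 0.1909 0.0859] [0.0006 0.0006]
[0.5108 0.3406 0.116 ]
[0.5131 0.1599 0.116 ]
[0.7041 0.3456 0.116 ]
[0.7123 0.1601 0.116 ]
```

```bash
python3 -m creep '[[255,20,60,20,0],[255,31,95,60,0],[255,31,95,97,0],[255,31,95,97,0],[255,31,95,97,0],[255,31,95,97,0]]'
python3 - <<'E'
from h import *
import pickle
o=ctrl.get_obs();print(np.round(o['tool_pos'],4),np.round(o['contact_force'],2))
c=ctrl.calibration('wrist'); im=save('wrist','w2.png'); pickle.dump(c,open('w2.pkl','wb'))
for l in ['plug_centre_top','plug_side_top']:
    print(l,[(round(d['conf'],2),np.round(d['rect']).tolist()) for d in ctrl.boxes_of('wrist',l)[:3]])
# projected TCP
t=np.array(o['tool_pos'])
p=np.array(c['R'])@t+c['t']; th=np.arctan2(np.hypot(p[0],p[1]),p[2]); k=th/np.hypot(p[0],p[1]); print('tcp px',c['cx']+c['fx']*p[0]*k,c['cy']+c['fy']*p[1]*k)
cv2.imwrite('pics/w2b.png',cv2.resize(im[40:300,130:430,::-1],(690,598),interpolation=cv2.INTER_CUBIC))
E
```

```text
t: 3.15
tool_pos: [0.5987, 0.2507, 0.1734]
tool_rot: [-2.219, -2.221, 0.006]
contact_force: [-0.1, 0.1, 1.0]
opening: -0.0001
[0.5987 0.2507 0.1734] [-0.11  0.09  0.97]
plug_centre_top [(0.95, [234.0, 180.0, 49.0, 47.0])]
plug_side_top [(0.89, [238.0, 121.0, 41.0, 37.0])]
tcp px 253.1344029392248 228.02356947473163
```

View pics/w2b.png

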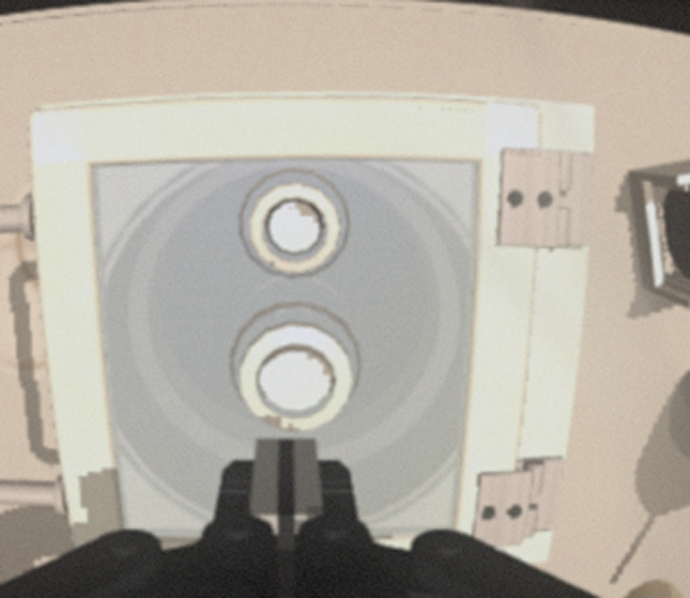

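The close view shows the larger plug top at (259,205) and the smaller at (259,139), with the fingertip at (254,231) matching the projected TCP. Next I triangulate the two wrist views.

Run:
```python
from h import *
import pickle
c=pickle.load(open('w1.pkl','rb'));c2=pickle.load(open('w2.pkl','rb'))
for n,u,v,ut,vt,z in [('centre',342.7,147.3,258.7,205.2,.139),('side',344,101.3,259.1,139.1,.137)]:
    o,d,p=hitz('w',u,v,z,c,True); o2,d2,p2=hitz('top',ut,vt,z,c2,True); X,e=tri([(o,d),(o2,d2)])
    print(n,p.round(4),p2.round(4),X.round(4),np.round(e,4))
```

```text
centre [0.5992 0.252  0.139 ] [0.6025 0.2537 0.139 ] [0.6025 0.2504 0.129 ] [0.0002 0.0002]
side [0.5992 0.3008 0.137 ] [0.6025 0.3016 0.137 ] [0.6025 0.3007 0.1267] [0.0003 0.0003]
```

```bash
python3 -m creep '[[255,1.5,3,15,0],[255,1.5,3,26,0],[255,1.5,3,29,0],[255,1.5,3,31,0],[255,1.5,3,33,0],[255,1.5,3,35,0],[255,1.5,3,37,0],[255,1.5,3,37,0]]'
python3 -m creep '[[255,0,0,1,0],[255,0,0,2,0],[255,0,0,2,0]]'
```

```text
t: 3.97
tool_pos: [0.6032, 0.2515, 0.1382]
tool_rot: [-2.223, -2.22, 0.0]
contact_force: [0.4, -0.2, -0.3]
opening: -0.0001
t: 4.22
tool_pos: [0.6032, 0.2515, 0.1363]
tool_rot: [-2.223, -2.22, 0.0]
contact_force: [0.2, 0.2, -0.0]
opening: -0.0
```

```bash
python3 -m creep '[[255,0,0,1,0],[255,0,0,1,0]]'; python3 -m creep '[[255,0,0,1,0],[255,0,0,1,0]]'
python3 - <<'E'
from h import *
im=save('wrist','w3.png');cv2.imwrite('pics/w3b.png',cv2.resize(im[100:280,160:360,::-1],(600,540),interpolation=cv2.INTER_CUBIC))
E
```

```text
t: 4.38
tool_pos: [0.6032, 0.2515, 0.1353]
tool_rot: [-2.222, -2.22, 0.0]
contact_force: [-0.7, -0.4, -0.9]
opening: -0.0002
t: 4.55
tool_pos: [0.6031, 0.2515, 0.1342]
tool_rot: [-2.222, -2.22, 0.0]
contact_force: [-0.3, -0.5, 0.3]
opening: -0.0002
```

View pics/w3b.png

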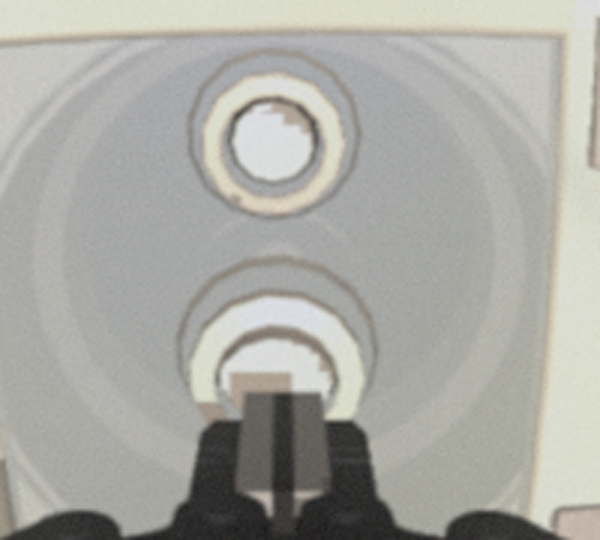

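The tip is over the larger plug's top, with a shadow still in front of it and no force yet. I'll keep creeping down.

```bash
for i in 1 2 3; do python3 -m creep '[[255,0,0,1,0],[255,0,0,1,0]]' | egrep 'pos|force'; done
```

```text
tool_pos: [0.6032, 0.2515, 0.1332]
contact_force: [-0.3, -0.0, 0.3]
tool_pos: [0.6031, 0.2515, 0.1321]
contact_force: [-0.3, 0.3, 0.3]
tool_pos: [0.6031, 0.2514, 0.1311]
contact_force: [1.2, -0.9, 1.2]
```

```bash
python3 -m creep '[[255,0,0,1,0],[255,0,0,1,0]]' | egrep 'pos|force'; python3 -m creep '[[255,0,0,1,0],[255,0,0,1,0]]' | egrep 'pos|force'
python3 - <<'E'
from h import *
im=save('wrist','w4.png');a=im[100:280,190:330,::-1];s=save('scene','s4.png')[130:230,160:290,::-1]
cv2.imwrite('pics/w4b.png',np.hstack([cv2.resize(a,(390,500),interpolation=cv2.INTER_CUBIC),cv2.resize(s,(400,500)[:1]+(500,),interpolation=cv2.INTER_CUBIC)]))
E
```

```text
tool_pos: [0.6031, 0.2515, 0.1301]
contact_force: [1.1, 1.2, 0.3]
tool_pos: [0.6031, 0.2515, 0.1291]
contact_force: [0.1, -0.2, 0.2]
```

View pics/w4b.png

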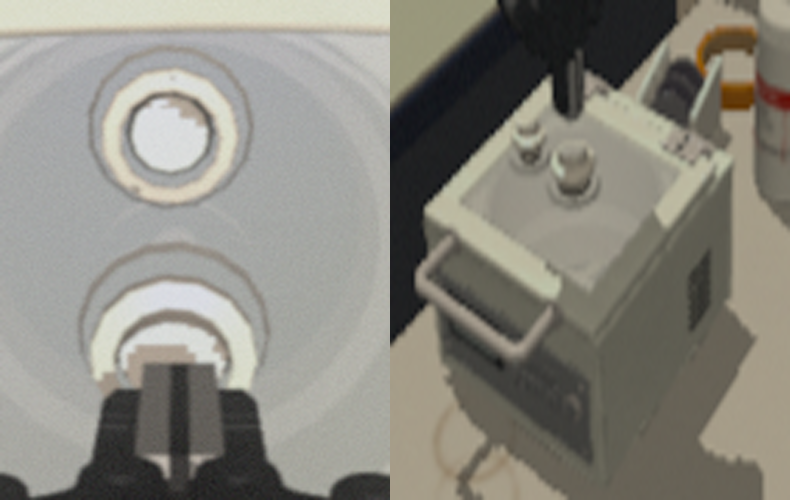

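Run:
```python
from h import *
import pickle
t=np.array(ctrl.get_obs()['tool_pos'])
def pj(c,X):
    p=np.array(c['R'])@X+c['t']; return (c['cx']+c['fx']*p[0]/p[2],c['cy']+c['fy']*p[1]/p[2])
c=ctrl.calibration('scene'); print(t,'tcp in scene',pj(c,t))
rw=[hitz('w',*p,.1,pickle.load(open(f,'rb')),True)[:2] for p,f in [((258.7,205.2),'w2.pkl'),((342.7,147.3),'w1.pkl')]]
# scene centre plug top at crop (573,150)->px ; side top (527,128)
for n,q,w1,w2 in [('centre',(573,152),(342.7,147.3),(258.7,205.2)),('side',(528,126),(344,101.3),(259.1,139.1))]:
    s=(160+(q[0]-390)*130/400,130+q[1]/5)
    rs=[hitz('scene',*s,.1)[:2],hitz('w',*w2,.1,pickle.load(open('w2.pkl','rb')),True)[:2]]
    X,e=tri(rs); print(n,s,X.round(4),np.round(e,4))
    print(pj(c,np.array([.6025,.2515 if n=='centre' else .3015,.139])))
```

```text
[0.60316397 0.25149468 0.12928282] tcp in scene (np.float64(219.25152887102485), np.float64(160.98578117501893))
centre (219.475, 160.4) [0.6029 0.2508 0.1314] [0.0004 0.0004]
(np.float64(218.8227015866301), np.float64(157.9913013956057))
side (204.85, 155.2) [0.6023 0.3011 0.1305] [0.0004 0.0004]
(np.float64(204.61161043891263), np.float64(152.41122477919882))
```

```bash
python3 -m creep '[[255,0,0,1,0],[255,0,0,1,0]]' | egrep 'pos|force'; python3 -m creep '[[255,0,0,1,0],[255,0,0,1,0]]' | egrep 'pos|force'; python3 -m creep '[[255,0,0,1,0],[255,0,0,1,0]]' | egrep 'pos|force'
```

```text
tool_pos: [0.6031, 0.2515, 0.1282]
contact_force: [0.1, 0.3, -0.6]
tool_pos: [0.6031, 0.2515, 0.1271]
contact_force: [-0.3, -0.2, -0.2]
tool_pos: [0.6031, 0.2515, 0.1262]
contact_force: [-0.5, 0.5, 0.5]
```

Run:
```python
from h import *
im=ctrl.get_image('wrist');a=im[140:280,190:330,::-1];s=ctrl.get_image('scene')[130:200,170:270,::-1]
cv2.imwrite('pics/w5b.png',np.hstack([cv2.resize(a,(300,300),interpolation=cv2.INTER_CUBIC),cv2.resize(s,(500,350),interpolation=cv2.INTER_CUBIC)[:300]]))
```

```text
(no output)
```

View pics/w5b.png

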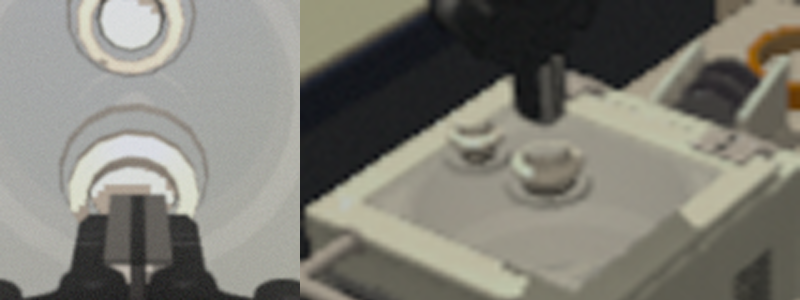

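The tip still seems to hover above the plug in both views and no force has built up, so I'll keep going down in small guarded steps.

```bash
python3 -m creep '[[255,0,0,1,0],[255,0,0,2,0]]' | egrep 'pos|force'; python3 -m creep '[[255,0,0,1,0],[255,0,0,2,0]]' | egrep 'pos|force'
```

```text
tool_pos: [0.6033, 0.2515, 0.1244]
contact_force: [-0.1, -1.0, 0.1]
tool_pos: [0.6032, 0.2515, 0.1222]
contact_force: [-0.2, 0.2, 0.1]
```

```bash
python3 -m creep '[[255,0,0,1,0],[255,0,0,2,0]]' | egrep 'pos|force'; python3 -m creep '[[255,0,0,1,0],[255,0,0,1,0]]' | egrep 'pos|force'
```

```text
tool_pos: [0.6032, 0.2515, 0.1202]
contact_force: [-0.5, 0.1, -0.2]
tool_pos: [0.603, 0.2515, 0.119]
contact_force: [-0.2, 0.2, -0.1]
```

Run:
```python
from h import *
w=save('wrist','w6.png')[140:250,200:310,::-1];s=save('scene','s6.png')[140:180,190:250,::-1];t=save('top','t6.png')[160:200,165:225,::-1]
N=cv2.INTER_CUBIC
r=np.hstack([cv2.resize(s,(400,267),interpolation=N),cv2.resize(t,(400,267),interpolation=N)])
cv2.imwrite('pics/c6.png',np.vstack([r,np.hstack([cv2.resize(w,(330,330),interpolation=N),np.zeros((330,470,3),np.uint8)])]))
def pj(c,X):
    p=np.array(c['R'])@X+c['t']; return np.round((c['cx']+c['fx']*p[0]/p[2],c['cy']+c['fy']*p[1]/p[2]),1)
T=np.array(ctrl.get_obs()['tool_pos'])
for n in ['scene','top']:
    c=ctrl.calibration(n); print(n,[pj(c,T+[0,0,z]) for z in (0,.01,.02,.03)])
```

```text
scene [array([219.5, 164.1]), array([219.3, 160.9]), array([219. , 157.7]), array([218.7, 154.5])]
top [array([194.6, 182.6]), array([193.8, 181.7]), array([193.1, 180.8]), array([192.3, 179.8])]
```

View pics/c6.png

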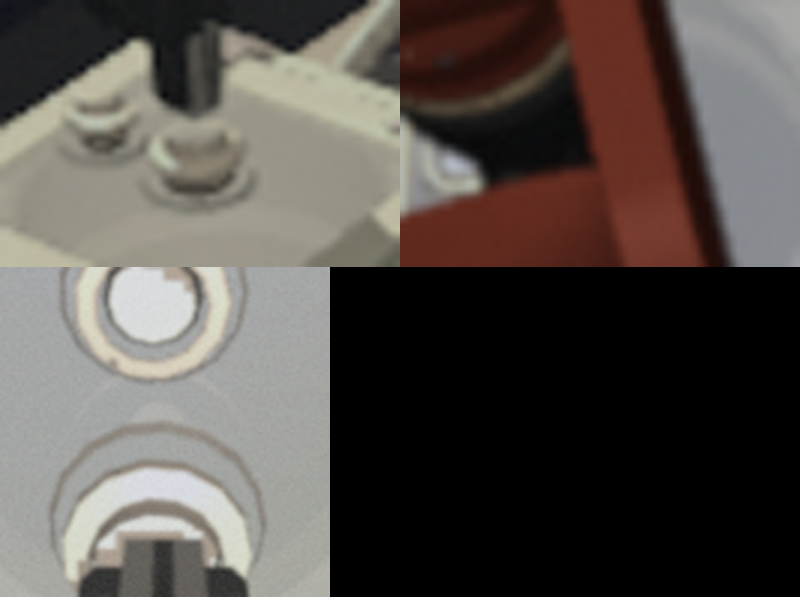

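```bash
python3 -m creep '[[255,0,0,1,0],[255,0,0,1,0]]' | egrep 'pos|force'; python3 -m creep '[[255,0,0,1,0],[255,0,0,1,0]]' | egrep 'pos|force'
```

```text
tool_pos: [0.6032, 0.2515, 0.1183]
contact_force: [-0.4, -0.3, 0.4]
tool_pos: [0.6031, 0.2515, 0.1172]
contact_force: [-0.0, -0.5, -0.1]
```

```bash
python3 -m creep '[[255,0,0,1,0],[255,0,0,1,0]]' | egrep 'pos|force'; python3 -m creep '[[255,0,0,1,0],[255,0,0,1,0]]' | egrep 'pos|force'
```

```text
tool_pos: [0.6031, 0.2515, 0.1161]
contact_force: [0.2, -0.0, 0.3]
tool_pos: [0.6031, 0.2515, 0.1151]
contact_force: [0.7, -0.4, -0.3]
```

```bash
python3 -m creep '[[255,0,0,1,0],[255,0,0,2,0],[255,0,0,2,0]]' | egrep 'pos|force'; python3 -m creep '[[255,0,0,1,0],[255,0,0,2,0],[255,0,0,2,0]]' | egrep 'pos|force'
```

```text
tool_pos: [0.6031, 0.2514, 0.113]
contact_force: [-0.1, -1.0, -0.2]
tool_pos: [0.6034, 0.2516, 0.1117]
contact_force: [-0.4, -0.0, 1.9]
```

```bash
python3 -m creep '[[255,0,0,1,0],[255,0,0,2,0],[255,0,0,2,0]]' | egrep 'pos|force'
python3 - <<'E'
from h import *
w=save('wrist','w7.png')
E
```

```text
tool_pos: [0.6034, 0.2516, 0.1097]
contact_force: [-1.8, -0.1, 3.6]
```

Contact at last: the plug top is at a reported z of about 0.112, so the reported z sits well below the actual tip height. I'll push on until the force jumps.

```bash
python3 -m creep '[[255,0,0,1,0],[255,0,0,2,0],[255,0,0,2,0]]' | egrep 'pos|force'; python3 -m creep '[[255,0,0,1,0],[255,0,0,1,0]]' | egrep 'pos|force'; python3 -m creep '[[255,0,0,1,0],[255,0,0,1,0]]' | egrep 'pos|force'
```

```text
tool_pos: [0.6034, 0.2516, 0.1073]
contact_force: [-1.1, -0.6, 3.5]
tool_pos: [0.6034, 0.2516, 0.1063]
contact_force: [-0.4, -0.6, 3.0]
tool_pos: [0.6033, 0.2516, 0.1053]
contact_force: [0.8, -0.1, 3.4]
```

```bash
python3 -m creep '[[255,0,0,1,0],[255,0,0,1,0]]' | egrep 'pos|force'; python3 -m creep '[[255,0,0,1,0],[255,0,0,1,0]]' | egrep 'pos|force'
```

```text
tool_pos: [0.6034, 0.2516, 0.1043]
contact_force: [0.2, -0.8, 3.7]
tool_pos: [0.6034, 0.2515, 0.1042]
contact_force: [-1.3, -0.7, 7.2]
```

```bash
python3 -m creep '[[255,0,0,1,0],[255,0,0,1,0]]' | egrep 'pos|force'; python3 -m creep '[[255,0,0,1,0],[255,0,0,1,0]]' | egrep 'pos|force'; python3 -m creep '[[255,0,0,1,0],[255,0,0,1,0],[255,0,0,1,0]]' | egrep 'pos|force'
```

```text
tool_pos: [0.6035, 0.2516, 0.1042]
contact_force: [-4.0, -0.5, 10.6]
tool_pos: [0.6035, 0.2516, 0.1041]
contact_force: [-5.8, -2.7, 13.6]
tool_pos: [0.6035, 0.2516, 0.1041]
contact_force: [-8.0, -4.2, 17.3]
```

The stop is hard at z=0.1041 with 17 N, after about 8 mm of travel at about 3.5 N. I'll check it visually.

Run:
```python
from h import *
w=save('wrist','w8.png')[130:260,180:330,::-1];s=save('scene','s8.png')[135:185,185:255,::-1];N=cv2.INTER_CUBIC
w7=cv2.imread('pics/w7.png')[130:260,180:330]; s0=cv2.imread('pics/scene0.png')[135:185,185:255]
cv2.imwrite('pics/c8.png',np.vstack([np.hstack([cv2.resize(s,(400,286),interpolation=N),cv2.resize(s0,(400,286),interpolation=N)]),np.hstack([cv2.resize(w,(400,314),interpolation=N),cv2.resize(w7,(400,314),interpolation=N)])]))
```

```text
(no output)
```

View pics/c8.png

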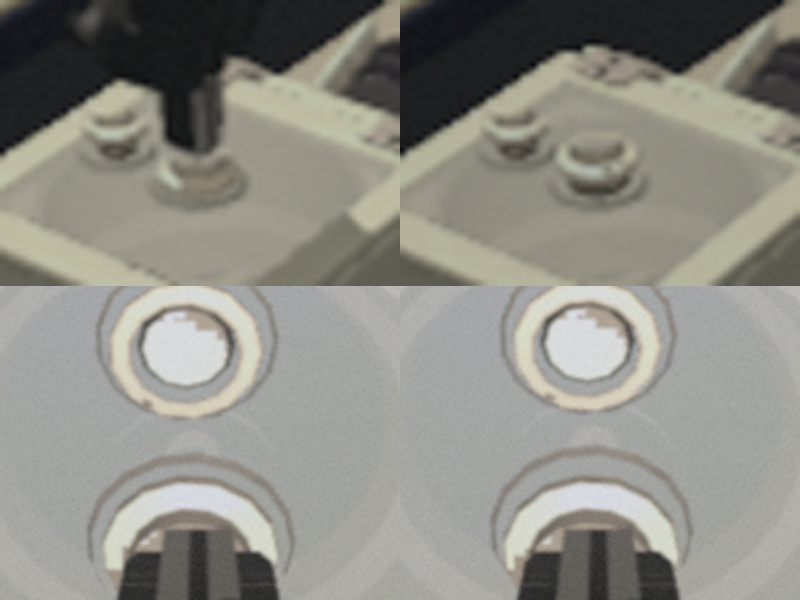

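The scene view (left now, right before) shows the larger plug sunk close to its seat. The visible fingertip edge also fits a tip about 28 mm behind the reported TCP. Next is the side plug, where I expect the stop near reported z≈0.102 if the text heights hold.

```bash
python3 -m creep '[[255,0,0,-12,0],[255,0,0,-25,0],[255,26,-1,-25,0],[255,52,-2,-25,0],[255,52,-2,-25,0],[255,52,-2,-25,0]]'
python3 - <<'E'
from h import *
print(ctrl.get_obs()['contact_force'])
w=save('wrist','w9.png')[130:260,180:330,::-1];s=save('scene','s9.png')[135:185,185:255,::-1];N=cv2.INTER_CUBIC
for l in ['plug_centre_top','plug_side_top']:
    print(l,[(round(d['conf'],2),np.round(d['rect']).tolist()) for d in ctrl.boxes_of('wrist',l)[:3]])
cv2.imwrite('pics/c9.png',np.hstack([cv2.resize(s,(400,286),interpolation=N),cv2.resize(w,(330,286),interpolation=N)]))
E
```

```text
t: 10.52
tool_pos: [0.6009, 0.3043, 0.1251]
tool_rot: [2.22, 2.222, -0.001]
contact_force: [-0.3, -0.4, 0.3]
opening: 0.0
[-0.27782052 -0.35624707  0.32326294]
plug_centre_top []
plug_side_top [(0.62, [234.0, 212.0, 42.0, 24.0])]
```

View pics/c9.png

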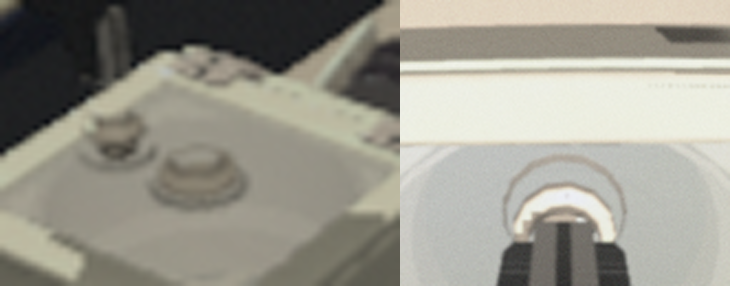

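The larger plug's flange now sits on its seat. The tip is lined up over the smaller plug, so I'll push it the same way.

```bash
python3 -m creep '[[255,0,0,8,0],[255,0,0,12,0],[255,0,0,14,0],[255,0,0,16,0],[255,0,0,16,0]]' | egrep 'pos|force'; python3 -m creep '[[255,0,0,1,0],[255,0,0,2,0],[255,0,0,2,0]]' | egrep 'pos|force'; python3 -m creep '[[255,0,0,1,0],[255,0,0,2,0],[255,0,0,2,0]]' | egrep 'pos|force'
```

```text
tool_pos: [0.6011, 0.3031, 0.109]
contact_force: [-0.1, -0.4, 0.4]
tool_pos: [0.6014, 0.3035, 0.1078]
contact_force: [-1.6, -1.7, 2.9]
tool_pos: [0.6014, 0.3035, 0.1054]
contact_force: [-1.4, -2.4, 2.8]
```

```bash
python3 -m creep '[[255,0,0,1,0],[255,0,0,2,0],[255,0,0,2,0]]' | egrep 'pos|force'; python3 -m creep '[[255,0,0,1,0],[255,0,0,1,0]]' | egrep 'pos|force'; python3 -m creep '[[255,0,0,1,0],[255,0,0,1,0]]' | egrep 'pos|force'
```

```text
tool_pos: [0.6014, 0.3035, 0.1032]
contact_force: [-1.3, -2.3, 3.2]
tool_pos: [0.6014, 0.3035, 0.1023]
contact_force: [-1.0, -1.8, 3.1]
tool_pos: [0.6014, 0.3035, 0.1022]
contact_force: [-3.0, -2.5, 6.5]
```

```bash
python3 -m creep '[[255,0,0,1,0],[255,0,0,1,0]]' | egrep 'pos|force';python3 -m creep '[[255,0,0,1,0],[255,0,0,1,0]]' | egrep 'pos|force'; python3 -m creep '[[255,0,0,1,0],[255,0,0,1,0]]' | egrep 'pos|force'
```

```text
tool_pos: [0.6015, 0.3035, 0.1022]
contact_force: [-4.6, -3.7, 10.5]
tool_pos: [0.6015, 0.3035, 0.1021]
contact_force: [-6.1, -3.7, 14.1]
tool_pos: [0.6016, 0.3035, 0.102]
contact_force: [-8.4, -5.5, 16.9]
```

The stop at 0.102 is exactly the predicted 2 mm below the other, so both plugs are home. Next I go above the handle with the jaws part open.

```bash
python3 -m creep '[[255,0,0,-15,0],[255,0,0,-40,0],[160,-20,-40,-40,0],[160,-40,-80,-40,0],[160,-54,-120,-40,0],[160,-54,-134,-40,0],[160,-54,-134,-40,0],[160,-54,-134,-40,0],[160,-54,-134,-40,0]]'
python3 - <<'E'
from h import *
import pickle
o=ctrl.get_obs();T=np.array(o['tool_pos']);print(T)
c=ctrl.calibration('wrist');pickle.dump(c,open('w10.pkl','wb'));im=save('wrist','w10.png');w=im[110:290,120:400,::-1]
s=save('scene','s10.png')[120:220,160:290,::-1]
cv2.imwrite('pics/c10.png',np.hstack([cv2.resize(w,(560,360),interpolation=cv2.INTER_CUBIC),cv2.resize(s,(240,360)[:1]+(185,),interpolation=cv2.INTER_CUBIC) if 0 else np.vstack([cv2.resize(s,(240,185),interpolation=cv2.INTER_CUBIC),np.zeros((175,240,3),np.uint8)])]))
E
```

```text
t: 13.47
tool_pos: [0.4679, 0.2501, 0.1386]
tool_rot: [2.222, 2.22, 0.002]
contact_force: [0.1, -0.8, 1.2]
opening: 0.0318
[0.46791152 0.25010403 0.13864289]
```

View pics/c10.png

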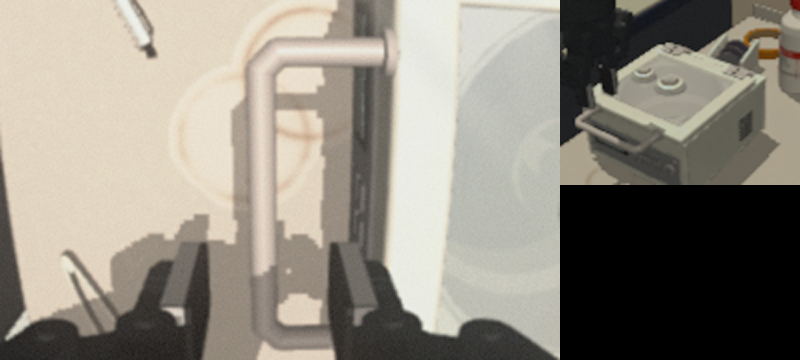

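The bar at crop x≈262 lies about 2 mm to −x of the jaw mid-line (269), and the rear finger clears the lid edge (388). I'll shift and descend, watching the force.

```bash
python3 -m creep '[[160,5,-2,15,0],[160,5,-2,30,0],[160,5,-2,40,0],[160,5,-2,40,0]]' | egrep 'pos|force'; python3 -m creep '[[160,0,0,8,0],[160,0,0,16,0],[160,0,0,24,0],[160,0,0,34,0],[160,0,0,34,0],[160,0,0,34,0]]'
python3 - <<'E'
from h import *
im=save('wrist','w11.png');w=im[110:290,120:400,::-1]
s=save('scene','s11.png')[125:205,150:250,::-1]
cv2.imwrite('pics/c11.png',np.hstack([cv2.resize(w,(450,290),interpolation=cv2.INTER_CUBIC),cv2.resize(s,(350,290),interpolation=cv2.INTER_CUBIC)]))
E
```

```text
tool_pos: [0.464, 0.2541, 0.0954]
contact_force: [-0.5, -0.4, -0.9]
t: 14.4
tool_pos: [0.4646, 0.2544, 0.0634]
tool_rot: [-2.222, -2.22, 0.003]
contact_force: [-0.4, 0.2, 0.8]
opening: 0.0319
```

View pics/c11.png

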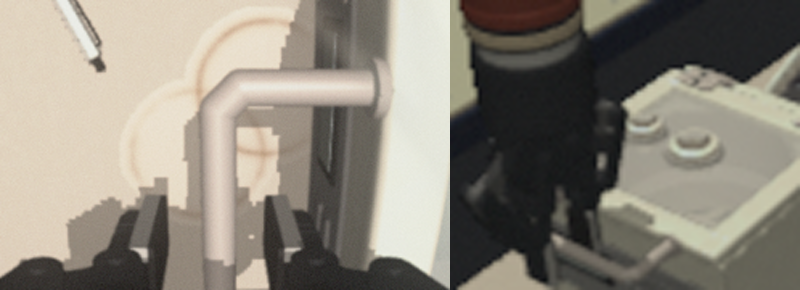

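The bar now lies between the fingers (bar at x≈218, finger faces at 165 and 265 in the crop), and both plugs look flush in the scene view. Closing.

```bash
python3 -m creep '[[255,0,0,0,0],[255,0,0,0,0],[255,0,0,0,0],[255,0,0,0,0],[255,0,0,0,0],[255,0,0,0,0]]' 60; python3 -m creep '[[255,0,0,-3,0],[255,0,0,-6,0],[255,0,0,-6,0],[255,0,0,-6,0]]'
```

```text
t: 15.0
tool_pos: [0.4658, 0.2548, 0.0652]
tool_rot: [2.222, 2.22, 0.002]
contact_force: [-0.3, -1.1, 4.7]
opening: 0.008
t: 15.33
tool_pos: [0.4658, 0.2548, 0.0704]
tool_rot: [2.222, 2.22, 0.002]
contact_force: [5.2, 1.5, -2.7]
opening: 0.0076
```

The opening of 8 mm on a 10 mm bar, with the tool pushed up while closing, suggests the tips pinch the top of the bar. I'll set it back down, open, go deeper and regrip.

```bash
python3 -m creep '[[255,0,0,3,0],[255,0,0,6,0],[160,0,0,6,0],[160,0,0,6,0],[160,0,0,6,0],[160,0,0,12,0],[160,0,0,18,0],[160,0,0,18,0],[160,0,0,18,0]]'; python3 -m creep '[[255,0,0,0,0],[255,0,0,0,0],[255,0,0,0,0],[255,0,0,0,0],[255,0,0,0,0],[255,0,0,0,0]]' 60
```

```text
t: 16.08
tool_pos: [0.4643, 0.2543, 0.0512]
tool_rot: [-2.222, -2.22, 0.003]
contact_force: [-0.0, -0.1, 0.2]
opening: 0.0318
t: 16.58
tool_pos: [0.4658, 0.2547, 0.0526]
tool_rot: [2.222, 2.22, 0.002]
contact_force: [4.2, -0.7, -2.8]
opening: 0.0084
```

Same opening 12 mm deeper, so the bar really sits between the pads and the reading is just low. I'll take a middle depth so the rear fingertip clears the lid edge at 60°, and compute the arc rows.

```bash
python3 -m creep '[[160,0,0,0,0],[160,0,0,0,0],[160,0,0,0,0],[160,0,0,-4,0],[160,0,0,-7,0],[160,0,0,-7,0],[255,0,0,-7,0],[255,0,0,-7,0],[255,0,0,-7,0],[255,0,0,-7,0],[255,0,0,-7,0]]' 60
python3 - <<'E'
import numpy as np
f=.013
def P(d): a=np.radians(d)+f; return np.array([-231*np.cos(a),231*np.sin(a)])
for s,e in [(0,12),(12,36),(36,60)]: print(s,[(float(d),*(P(d)-P(s)).round(1).tolist()) for d in np.arange(s+2,e+.1,2)])
E
```

```text
t: 17.5
tool_pos: [0.4657, 0.2547, 0.0597]
tool_rot: [2.222, 2.22, 0.001]
contact_force: [0.9, -0.5, 1.3]
opening: 0.008
0 [(2.0, 0.2, 8.1), (4.0, 0.8, 16.1), (6.0, 1.6, 24.1), (8.0, 2.7, 32.1), (10.0, 4.0, 40.1), (12.0, 5.7, 48.0)]
12 [(14.0, 1.9, 7.8), (16.0, 4.1, 15.6), (18.0, 6.6, 23.3), (20.0, 9.3, 30.9), (22.0, 12.3, 38.4), (24.0, 15.5, 45.7), (26.0, 19.0, 53.0), (28.0, 22.8, 60.1), (30.0, 26.8, 67.1), (32.0, 31.0, 74.0), (34.0, 35.5, 80.7), (36.0, 40.2, 87.2)]
36 [(38.0, 4.9, 6.4), (40.0, 10.1, 12.6), (42.0, 15.5, 18.6), (44.0, 21.0, 24.4), (46.0, 26.8, 30.0), (48.0, 32.8, 35.5), (50.0, 38.9, 40.7), (52.0, 45.3, 45.7), (54.0, 51.8, 50.4), (56.0, 58.4, 55.0), (58.0, 65.2, 59.3), (60.0, 72.2, 63.3)]
```

```bash
python3 -m creep '[[255,0,0,-4,0],[255,0,0.3,-8,0],[255,0,0.5,-12,0],[255,0,0.8,-16,0],[255,0,1.6,-24,0],[255,0,1.6,-24,0]]'
python3 - <<'E'
from h import *
s=save('scene','s12.png')
for n in 'ab': print([(round(d['conf'],2),np.round(d['rect']).tolist()) for d in ctrl.boxes_of('scene','lid_handle')[:2]])
w=save('wrist','w12.png')
cv2.imwrite('pics/c12.png',np.hstack([cv2.resize(s[110:220,150:280,::-1],(400,338),interpolation=cv2.INTER_CUBIC),cv2.resize(w[110:290,120:400,::-1],(400,338),interpolation=cv2.INTER_CUBIC)]))
E
```

```text
t: 18.0
tool_pos: [0.4672, 0.2547, 0.0841]
tool_rot: [2.223, 2.22, 0.001]
contact_force: [4.9, 1.5, -4.6]
opening: 0.008
[(0.67, [185.0, 144.0, 78.0, 50.0])]
[(0.67, [185.0, 144.0, 78.0, 50.0])]
```

View pics/c12.png

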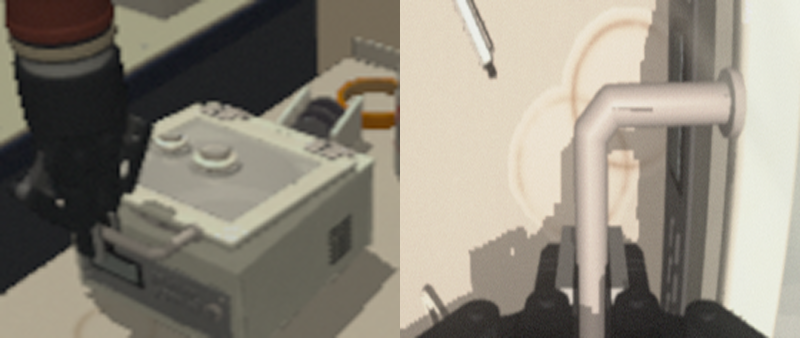

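The scene shows the lid raised a few degrees with the bar between the pads, and the load of −4.6 N matches the lid. I'll continue along the arc.

```bash
python3 -m creep '[[255,0,1.1,-8,0],[255,0,2.4,-16,0],[255,0,4.1,-23.9,0],[255,0,6,-31.7,0],[255,0,8.2,-39.5,0],[255,0,10.7,-47.2,0],[255,0,13.4,-54.8,0],[255,0,16.4,-62.3,0],[255,0,19.6,-69.6,0],[255,0,23.1,-76.9,0],[255,0,26.9,-84,0],[255,0,26.9,-84,0]]'
```

```text
t: 19.2
tool_pos: [0.4938, 0.255, 0.1693]
tool_rot: [-2.222, -2.22, 0.0]
contact_force: [-4.7, 3.2, -0.3]
opening: 0.0078
```

```bash
python3 -m creep '[[255,0,4,-7,0],[255,0,8.2,-13.9,0],[255,0,12.7,-20.6,0],[255,0,17.4,-27.1,0],[255,0,22.3,-33.5,0],[255,0,27.5,-39.7,0],[255,0,32.9,-45.7,0],[255,0,38.4,-51.5,0],[255,0,44.2,-57.1,0],[255,0,50.2,-62.6,0],[255,0,56.3,-67.8,0],[255,0,56.3,-67.8,0]]'
python3 - <<'E'
from h import *
save('scene','s13.png'); print([(round(d['conf'],2),np.round(d['rect']).tolist()) for d in ctrl.boxes_of('scene','lid_handle')[:2]])
E
```

```text
t: 20.2
tool_pos: [0.5501, 0.2557, 0.2391]
tool_rot: [-2.221, -2.22, -0.003]
contact_force: [-8.2, 4.2, 7.9]
opening: 0.008
[(0.61, [183.0, 107.0, 84.0, 53.0])]
```

```bash
python3 -m creep '[[255,0,5.5,-6.2,0],[255,0,11.8,-11.5,0],[255,0,18.3,-16.3,0],[255,0,25,-20.8,0],[255,0,31.8,-25.2,0],[255,0,31.8,-25.2,0],[255,0,31.8,-25.2,0],[255,0,31.8,-25.2,0]]'
python3 - <<'E'
from h import *
s=save('scene','s14.png'); print([(round(d['conf'],2),np.round(d['rect']).tolist()) for d in ctrl.boxes_of('scene','lid_handle')[:2]])
m=ctrl.outline_of('scene','lid_handle'); 
if m:
    M=m[0]['mask'];ys,xs=np.nonzero(M);print(m[0]['conf'],M.sum(),xs.min(),xs.max(),ys.min(),ys.max(), [(int(xs[k]),int(ys[k])) for k in (xs.argmin(),xs.argmax(),ys.argmin(),ys.argmax())])
c=ctrl.calibration('scene')
hx,hy=.4665+.231,.25
def pj(X):
    p=np.array(c['R'])@X+c['t']; return np.round([c['cx']+c['fx']*p[0]/p[2],c['cy']+c['fy']*p[1]/p[2]],0)
for d in (0,50,55,60,65): 
    a=np.radians(d)
    print(d,[pj(np.array([hx-r*np.cos(a),hy+y,.108+r*np.sin(a)])) for r,y in [(.231,.049),(.231,-.049),(.187,.09),(.187,-.09)]])
E
```

```text
t: 20.97
tool_pos: [0.582, 0.2561, 0.2621]
tool_rot: [-2.221, -2.221, -0.005]
contact_force: [-2.8, 6.6, 2.0]
opening: 0.0078
[(0.68, [189.0, 96.0, 80.0, 65.0])]
0.85 2119 188 265 94 159 [(188, 104), (265, 155), (191, 94), (256, 159)]
0 [array([170., 187.]), array([199., 201.]), array([172., 173.]), array([224., 197.])]
50 [array([184., 109.]), array([216., 120.]), array([182., 114.]), array([239., 133.])]
55 [array([188., 102.]), array([220., 112.]), array([185., 108.]), array([242., 127.])]
60 [array([193.,  95.]), array([225., 105.]), array([189., 103.]), array([246., 121.])]
65 [array([197.,  89.]), array([230.,  98.]), array([192.,  98.]), array([249., 116.])]
```

The lid outline's front corner at (188,104) matches my 60° prediction of (189,103). I'll ease the 6 N sideways load and check that the hold stays steady.

```bash
python3 -m creep '[[255,1,0,0,0],[255,2,0,0,0],[255,2,0,0,0],[255,2,0,0,0],[255,2,0,0,0],[255,2,0,0,0]]'; python3 -m creep '[[255,0,0,0,0],[255,0,0,0,0],[255,0,0,0,0],[255,0,0,0,0],[255,0,0,0,0],[255,0,0,0,0]]'
python3 - <<'E'
from h import *
save('scene','s15.png'); M=ctrl.outline_of('scene','lid_handle')[0]['mask'];ys,xs=np.nonzero(M);print([(int(xs[k]),int(ys[k])) for k in (xs.argmin(),ys.argmin())])
a=cv2.imread('pics/scene0.png').astype(int);b=cv2.imread('pics/s15.png').astype(int)
d=np.abs(a-b).sum(2)>90; print('diff tweezers',d[262:282,170:235].mean(),'dish',d[205:230,345:375].mean(),'shipper',d[280:320,260:320].mean())
E
```

```text
t: 21.62
tool_pos: [0.5819, 0.256, 0.2621]
tool_rot: [2.222, 2.219, 0.0]
contact_force: [-5.0, -1.5, 6.3]
opening: 0.008
t: 22.12
tool_pos: [0.582, 0.256, 0.2621]
tool_rot: [2.222, 2.219, 0.0]
contact_force: [-5.3, -0.8, 5.3]
opening: 0.0079
[(187, 104), (190, 94)]
diff tweezers 0.1930769230769231 dish 0.0 shipper 0.07083333333333333
```

Run:
```python
from h import *
save('scene','s16.png')
for l in ['wafer_tweezers','petri_dish','wafer_shipper']: print(l,[(round(d['conf'],2),np.round(d['rect']).tolist()) for d in ctrl.boxes_of('scene',l)[:2]])
a=cv2.imread('pics/scene0.png',0);b=cv2.imread('pics/s16.png',0)
r=cv2.matchTemplate(b[255:290,160:245],a[262:282,170:235],cv2.TM_CCOEFF_NORMED);print(cv2.minMaxLoc(r),'expect loc (10,7)')
print(ctrl.finish_job())
```

```text
wafer_tweezers [(0.52, [176.0, 268.0, 53.0, 8.0]), (0.23, [229.0, 131.0, 4.0, 4.0])]
petri_dish [(0.75, [345.0, 207.0, 25.0, 20.0])]
wafer_shipper [(0.8, [260.0, 280.0, 60.0, 52.0])]
(-0.31066563725471497, 0.5664675235748291, (0, 15), (10, 7)) expect loc (10,7)
the job is handed in; nothing more can be done
None
```

Both plugs are pushed home, and the arm is holding the lid at about 60° by the handle. I handed the job in at about 22 s; it reported no verdict.

- **Plugs:** each moved at about 3–5 N, then stopped hard, and I pushed it to about 20 N. The larger stopped at a reported z of 0.104 and the smaller at 0.102; the text puts its home position 2 mm lower, so this agrees. Afterwards the pictures showed both seated.
- **Lid:** I raised it along the handle's arc with a 60 N grip. The lid's corner and the bar in the last outline lie within 2 to 3 pixels of the 60° prediction. The pose stayed steady over the last half second.
- **Other things:** the detectors found the tweezers and dish where they were at the start. The tweezers' template match was best at the same spot, but only at 0.57. The shipper was detected at the end but not in the first scene picture. Its area had changed slightly, and so had the tweezers' area. I put that down to the arm's shadow but did not check it; the fingers never came near either.

**Readings that disagreed:**
- The reported TCP height was about 28 mm below where the closed fingertips actually touched, so I relied on contact and force instead.
- My camera heights for the plug tops came out about 10 mm lower than expected from the text.
- The opening read 8 mm on the 10 mm bar. I opened and regripped twice at other depths before lifting, and the reading was the same each time.
- Near the top the handle's path ran about 3 mm farther from the hinge than I had computed. It pushed back with about 11 N, which I partly relieved, leaving about 7 N at the end.

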